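# Seat the flow chip and snap the keeper flap over it

### The arm

A 6-joint arm with a two-finger parallel gripper is mounted at the origin on the work surface. World frame = base frame: x ahead of the robot, y to its left, z up, the work surface at z = 0. Lengths are in m, angles in degrees, forces in N, time in s.
With the tool pointing down it reaches from about 0.3 to 0.75 m from the base axis. Payload 8.5 kg.
Tool frame: the origin (TCP) lies at the very end of the fingers, on their centre line; the grasp point (between the pads) lies 19 mm behind it; z points along the fingers, y is the line along which they close (so a half turn about z gives the same grasp; the last joint's range is limited). The gripper opens to 85 mm and grips with 20 to 120 N. Pads are 22 mm wide; open, the fingers measure 114 mm over their backs; the gripper's body (76 mm by 85 mm) begins 54 mm behind the grasp point. The pads swing forward as they close: fully open they stand 13 mm farther back than shut.
Start: joints at [59.055, 21.807, 74.336, -0, 83.858, -12.336], TCP at [0.176, 0.521, 0.231] pointing down, gripper open.
Joint ranges: [-178.18, 178.18], [-50.72, 133.34], [12.68, 142.11], [-81.47, 261.47], [9.98, 163.14], [-165.26, 165.26]. Speed limits (degrees/s): [136.94, 136.94, 180, 180, 180, 180].

### API

Orientations are given as a 3x3 rotation matrix whose columns are the frame's x, y, z axes.
In Python, from rig import env, optics, spotter gives the robot as it stands.
- The arm moves only by the shell command python3 -m crank 'ROWS' [FORCE]. ROWS is JSON, one flat list of numbers, 5 for each row, row after row: the finger opening in cm, from 0 to 8.54, then the shift along the tool's x, y, z in cm, then the turn about the tool's z in rad. A call has exactly 8 rows; each row shifts and turns the commanded pose from where the row before left it, along the tool's axes as they then stand; what a row does not reach is not made up. A row lasts 1/12 s, in which the tool goes at most 41.7 mm and 7.16 degrees, less where a joint would pass 70% of its speed; a pose out of reach is approached as far as the arm can. A call is refused whole if a number of a shift passes 4.17 or a number of a turn 0.125, either way. A call with a gripper value outside its range is refused whole. The fingers move at their own pace and stop on an object; FORCE is the grip in N (left out, the last holds). Time passes only in rows, so rows that do not move let the fingers close, or fill a call up. It gives the time, the measured TCP pose, the force, the opening and the grip force at its end, in the units of the state.
- env.observe(): the state, without advancing time (a new reading comes with each control period).
- optics.get_image(name): name is "scene" or "top"; returns a dict with "color" (480x640x3 uint8, red, green, blue), "intrinsics" (3x3 intrinsics, pixels), "distortion" ([k1, k2, p1, p2, k3] as OpenCV has them; the pictures are not rectified), "pose" (4x4, takes a point from camera to world coordinates). Camera axes: x right, y up, looking along -z (the intrinsics and any distortion apply to the point x, -y, -z); pixel columns grow to the right and rows downward; lengths in m; the calibration is good to about 2 mm. A picture is of the moment at which its call begins. There is no depth.
- env.close_job(): hands the job in; it is judged then, once.
Trained networks look in a picture, given as the dict that the camera call returned (one of the last four; its "shot" number tells which), for a name from the list of things; names that differ only in an ending like _2 or _b are one class to them, and where a whole thing is asked for, a point or a joint stands for the part that bears it (a point fixed in the world has none). Each returns a list of dicts, best first, with "score" (0 to 1); they miss things now and then, are a little off and sometimes report something else, mostly with a low value. They report only what shows in the picture. A call takes as long as a camera call. They do not tell look-alikes from the thing itself.
- spotter.look_for(picture, query): "at" ([column, row] as shares, 0 to 1, of the picture: columns of its width, rows of its height, amid what is visible of it).
The state is a dict: "time_s": time; "q": joint angles; "qvel": joint speeds; "joint_efforts": joint torques, N m; "position": TCP position; "tool_rot": TCP orientation; "ft_force": force on the tool from outside, world axes, zero at the start; "wrist_torque": the same for the moment, N m; "grip_width": finger opening in m; "gripper_force": force on a finger pad.
Only numpy, scipy, OpenCV 4.12 (cv2) and the standard library are available. Lean on these libraries where they do the work, as an engineer would, in place of code of your own. Each camera call takes 0.05 s, during which the arm holds its last target. There are 200 camera calls.

### The job

Slide the flow chip along its holder until it is fully home against the end stop and press it there with about 12 N for a moment to seat it, gently because the chip is brittle. Then tip the holder's spring-loaded keeper flap past its snap point so that it springs shut over the chip by itself; let it go once it snaps, never press it down, do not force it, and leave the other things on the bench alone.

Things in the scene. Friction and masses are not known exactly. Their poses are not given: they have to be found in the camera images.
- holder: Fixed yawed holder. Origin at bench height on its centre line; z up. Base plate: own x -75 to +75 mm, y -50 to +50, top 15 mm above the bench. The chip lies on the plate and slides along own +x between guide walls (inner faces y +-23.3 mm, x -15 to +50, tops 27 mm high) to a rigid end stop block, 60 mm wide, 32 mm high, set anywhere from x = +50 to +58 mm: not measured, feel for it.
- chip_center (a point): Centre of the loose flow chip: plates 70 (along holder x) x 44 x 14 mm, about 0.09 kg, clear below, white above; on top 4 screw heads (3 mm) and 2 dark ports (14 mm high, 14 mm from centre towards the stop). Starts at holder x -15 to +1 mm, home at +15 to +23 as the stop is set. Slides with about 1 N. Seating: 9 N or more for 0.3 s on its near end; cracks if fingers press it over 16 N.
- flap (a joint): Keeper flap angle, rad: 0 open (stop; the start), leaning to holder +y; 0.53 upright; 2.1 shut flat over the chip (stop). Over-centre spring: below a snap point somewhere in 0.9 to 1.1 (hidden flap weight) it springs back open, past it it springs shut. Opposing torque about 0.3 N m at 0, falling to 0 at the snap. Fingers: never over 15 N on it, nor over 3 N past 1.6 rad.
- hinge (a point): Point on the flap's hinge line (parallel to holder x), mid-width of the flap: holder x -13.5, y +34 mm, 37 mm above the bench. Two hinge cheeks stand at holder y 30 to 44 mm, x -39 to -31 and +4 to +12, tops 45 mm above the bench.
- flap_edge (a point): Centre of the 10 mm thick, 28 mm wide bar at the flap's free edge, 66 mm from the hinge line (plate 6 mm thick). Open: at holder y about +67 mm, 94 mm above the bench. Pushed from its outer (+y) side it takes about 6 N at first if the finger follows the edge's arc about the hinge; a finger that rubs on it, or pushes near the hinge, needs far more. Shut: at y -32 mm.
- tongue (a point): Tip of the 5 mm thick, 24 mm wide tongue under the flap, 34 mm from the hinge line, reaching 15 mm below the plate's mid-plane. With the flap shut it stands at holder x -27.5 to -22.5 in front of the near end face of a chip that is home; if the chip is far short the tongue lands on top of it and the flap cannot shut.
- rest (a point): Top of the fixed rubber rest post under the shut flap's free edge: holder x -26 to -1, y -41 to -31 mm, 34 mm above the bench.
- cap: Loose round screw cap, 34 mm across, 13 mm high; bystander, origin at the centre of its underside.
- vial: Loose capped jar, 36 mm across, 75 mm high; bystander, origin at the centre of its underside.
- driver: Loose screwdriver 150 mm long lying on the bench; bystander.
Not all that is in view belongs to the job. What is shaped like the part that bears chip_center but pink is not meant.

How it is judged (in metres and radians):
On the way, in this order (a step that is already met when the one before it is completed fails the run):
1. the chip is pressed home on the end stop by the fingers with at least 9 N, at rest, while the flap is still open (contact force between the fingers and chip above 9 N and x of chip_center in the frame of holder above 0.0135 m and linear speed of chip below 0.01 m/s and value of joint flap below 0.4 rad), for 0.3 s.
2. the flap has sprung to its shut stop (value of joint flap above 2.04 rad), for 0.1 s.
At the end, for the whole second after the job is handed in: The chip lies flat and at rest in the holder, in its home region (centre beyond holder x = 13.5 mm); the flap is shut on its stop (past 2.04 of 2.1 rad); the robot touches nothing (x of chip_center in the frame of holder above 0.0135 m and z of chip_center in the frame of holder below 0.026 m and angle between chip_center's own z axis and vertical below 0.06 rad and value of joint flap above 2.04 rad and linear speed of chip below 0.02 m/s).
It fails at once if the fingers pressed the chip with more than 16 N (contact force between the fingers and chip above 16 N).
It fails at once if the fingers forced the flap with more than 15 N (contact force between the fingers and flap above 15 N).
It fails at once if the flap was pressed down instead of being let spring shut (value of joint flap above 1.6 rad and contact force between the fingers and flap above 3 N).
It fails at once if a bystander was disturbed (moved over 15 mm) (distance of any of cap, vial, driver from where it was at the start of the episode above 0.015 m).
It also fails if it takes over 67 s, if anything falls off the work surface, if the arm or the gripper's body presses on something with over 40 N, if the wrist force passes 120 N, or if a joint passes its speed limit or range.

## Working session

There is one attempt and no reset: what is moved stays moved. The work goes in short steps, Python scripts to look and compute and a shell command to move; the robot and the scene stay as the last step left them, time stands still between calls to the robot, and variables do not carry over. Pictures are saved under pics/ and viewed, at most 10 in all, crops included, and the job is handed in when it is done.

```bash
mkdir -p pics; ls; cat > h.py <<'E'
import numpy as np, cv2
from rig import env, optics, spotter
def ray(p,uv):
    k=np.array(p["intrinsics"],float);d=np.array(p["distortion"],float)
    n=cv2.undistortPoints(np.array([[uv]],float),k,d)[0,0]
    T=np.array(p["pose"]);v=T[:3,:3]@np.array([n[0],-n[1],-1.]);return T[:3,3],v
def at_z(p,uv,z):
    o,v=ray(p,uv);return o+v*(z-o[2])/v[2]
def proj(p,X):
    T=np.array(p["pose"]);X=np.atleast_2d(X);c=(X-T[:3,3])@T[:3,:3];c=c*[1,-1,-1]
    return cv2.projectPoints(c,np.zeros(3),np.zeros(3),np.array(p["intrinsics"],float),np.array(p["distortion"],float))[0][:,0]
E
python3 - <<'E'
from h import *
for n in ("top","scene"):
    p=optics.get_image(n);cv2.imwrite(f"pics/{n}.png",p["color"][:,:,::-1])
    print(n,np.round(p["pose"],3).tolist(),np.round(p["intrinsics"],1).tolist())
    for q in ("holder","chip_center","flap","hinge","flap_edge","tongue","rest","cap","vial","driver"):
        print(q,[(round(r["at"][0]*640),round(r["at"][1]*480),round(r["score"],2)) for r in spotter.look_for(p,q)][:4])
s=env.observe();print({k:np.round(v,3).tolist() for k,v in s.items()})
E
```

```text
pics
top [[0.005, 0.986, -0.165, 0.371], [-1.0, 0.003, -0.014, -0.007], [-0.013, 0.165, 0.986, 1.098], [0.0, 0.0, 0.0, 1.0]] [[513.1, 0.0, 318.9], [0.0, 513.1, 243.5], [0.0, 0.0, 1.0]]
holder [(279, 244, 0.93)]
chip_center [(220, 302, 0.96), (271, 168, 0.76), (289, 319, 0.71), (287, 251, 0.63)]
flap [(263, 241, 0.63)]
hinge [(277, 244, 0.81)]
flap_edge [(263, 240, 0.85)]
tongue [(262, 238, 0.91)]
rest [(277, 243, 0.61)]
cap [(209, 231, 0.53)]
vial [(346, 255, 0.6)]
driver [(405, 338, 0.94)]
scene [[-0.512, -0.502, 0.697, 1.276], [0.859, -0.316, 0.404, 0.441], [0.017, 0.805, 0.593, 0.724], [0.0, 0.0, 0.0, 1.0]] [[615.8, 0.0, 316.2], [0.0, 615.8, 232.3], [0.0, 0.0, 1.0]]
holder [(346, 293, 0.64)]
chip_center [(346, 276, 0.87), (317, 358, 0.86), (381, 240, 0.67), (441, 278, 0.63)]
flap [(372, 270, 0.53)]
hinge [(346, 289, 0.57)]
flap_edge [(370, 271, 0.79)]
tongue [(371, 268, 0.75), (349, 276, 0.36)]
rest [(347, 287, 0.9)]
cap [(425, 334, 0.86)]
vial [(292, 242, 0.7)]
driver [(284, 193, 0.84)]
{'time_s': 1.1, 'q': [59.056, 21.807, 74.338, -0.0, 83.858, -12.337], 'qvel': [0.065, -0.059, -0.014, 0.006, -0.142, 0.047], 'joint_efforts': [0.002, -44.835, -23.146, -0.0, 0.001, -0.0], 'position': [0.175, 0.521, 0.231], 'tool_rot': [[-0.948, 0.319, -0.0], [0.319, 0.948, -0.0], [0.0, -0.0, -1.0]], 'ft_force': [-0.254, 0.54, 0.227], 'wrist_torque': [0.016, -0.027, 0.022], 'gripper_force': 0.0, 'grip_width': 0.085}
```

```bash
python3 - <<'E'
import cv2
a=cv2.imread("pics/top.png")[110:360,170:440];b=cv2.imread("pics/scene.png")[180:400,230:490]
cv2.imwrite("pics/topc.png",cv2.resize(a,None,fx=2.4,fy=2.4,interpolation=2)[:600])
cv2.imwrite("pics/scenec.png",cv2.resize(b,None,fx=2.7,fy=2.7,interpolation=2)[:600])
E
```

```text
(no output)
```

View pics/topc.png

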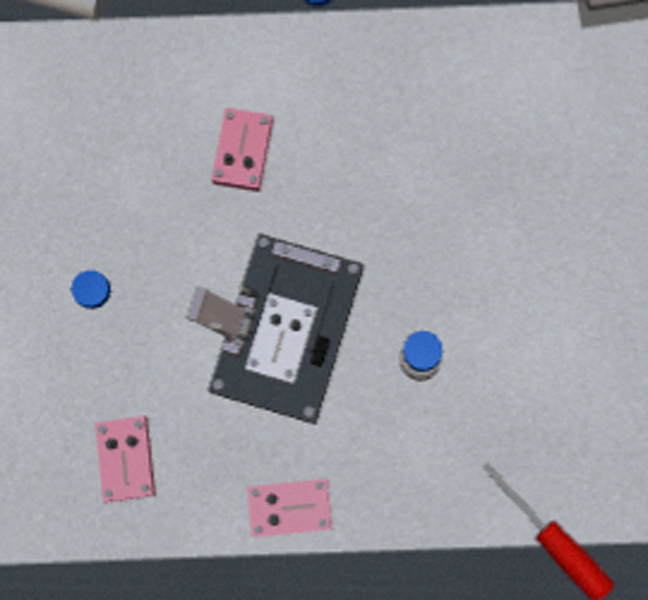

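View pics/scenec.png

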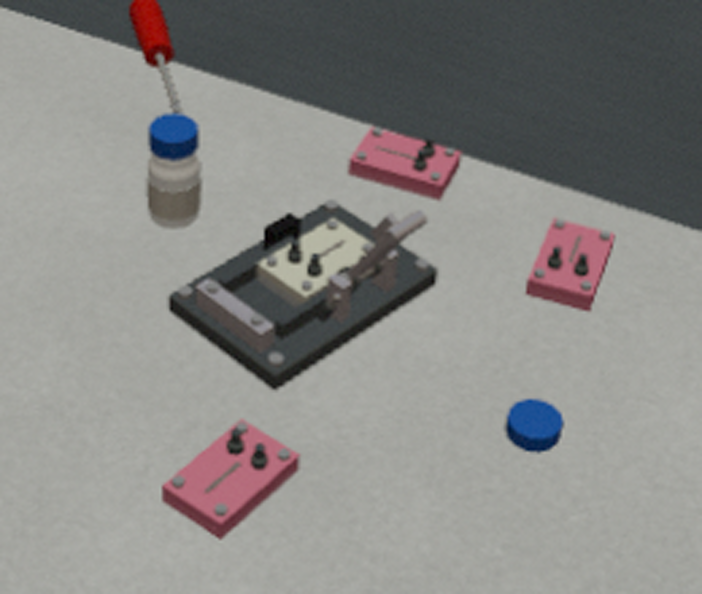

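White chip at top crop (281,338), full image (287,251), is the one in the holder. The pink look-alikes at (271,168), (220,302) and (289,319) are not meant. Next I fit the holder pose from the plate corners.

```bash
cat > fit.py <<'E'
from h import *
from scipy.optimize import least_squares
pt=optics.get_image("top");ps=optics.get_image("scene")
def T(h,P):
    P=np.atleast_2d(P)/1e3;c,s=np.cos(h[2]),np.sin(h[2])
    return np.c_[h[0]+c*P[:,0]-s*P[:,1],h[1]+s*P[:,0]+c*P[:,1],P[:,2]]
def inv(h,X):
    c,s=np.cos(h[2]),np.sin(h[2]);d=X[:2]-h[:2];return 1e3*np.array([c*d[0]+s*d[1],-s*d[0]+c*d[1]])
C=np.array([[75,50,15],[75,-50,15],[-75,-50,15],[-75,50,15]])
ut=np.array([[258,234],[363,264],[317,421],[209,390]])/2.4+[170,110]
us=np.array([[275,375],[170,298],[332,203],[437,265]])/2.7+[230,180]
E
python3 - <<'E'
from fit import *
def res(h,w):
    r=[]
    if 't' in w:r.append(proj(pt,T(h,C))-ut)
    if 's' in w:r.append(proj(ps,T(h,C))-us)
    return np.concatenate(r).ravel()
for w in ('t','s','ts'):
    f=least_squares(res,[.37,.07,-.27],args=(w,),x_scale=[.01,.01,.1]);h=f.x
    print(w,h.round(4),np.degrees(h[2]).round(2),np.round(f.fun,1))
np.save("h.npy",h)
for n,uv,z in (("chip",(268,294),.029),("chip",(317,305),.029),("chip",(296,382),.029),("chip",(245,371),.029),("stop",(272,252),.032),("stop",(337,270),.032)):
    print(n,inv(h,at_z(pt,np.array(uv)/2.4+[170,110],z)).round(1))
for n,q,p,z in (("vial",(346,255),pt,.05),("cap",(209,231),pt,.01)):
    X=at_z(p,q,z);print(n,X.round(3),inv(h,X).round(1))
# overlay
for nm,p,o,k in(("o_top",pt,(210,190),5),("o_scene",ps,(285,240),4.5)):
    im=p["color"][:,:,::-1].copy();a=im[o[1]:o[1]+120,o[0]:o[0]+120]
    if nm=="o_scene":a=im[o[1]:o[1]+95,o[0]:o[0]+115]
    a=cv2.resize(a,None,fx=k,fy=k,interpolation=2)
    def L(P,c):
        q=((proj(p,T(h,np.array(P,float)))-o+.5)*k).astype(int);cv2.polylines(a,[q],False,c,1)
    L(np.vstack([C,C[:1]]),(0,255,0))
    for x in(50,54,58):L([[x,-30,32],[x,30,32]],(0,0,255))
    for x in(-50,-40,-30,20,30):L([[x,-22,29],[x,22,29]],(255,0,0))
    L([[-27.5,67.4,94],[.5,67.4,94],[.5,34,37],[-27.5,34,37],[-27.5,67.4,94]],(0,255,255))
    cv2.imwrite(f"pics/{nm}.png",a)
E
```

```text
t [ 0.5459  0.0704 -0.2777] -15.91 [-0.1 -0.7  0.5 -0.7 -0.1  0.7 -0.3  0.6]
s [ 0.5499  0.0765 -0.2767] -15.86 [ 0.7  0.9 -1.1 -0.8 -0.6 -1.8  1.   1.2]
ts [ 0.5472  0.0735 -0.2763] -15.83 [-1.6 -1.3 -1.  -1.3 -1.5  0.1 -1.7 -0.  -0.1 -0.8 -1.7 -2.3 -1.4 -3.1
  0.1 -0.2]
chip [20.8 19.4]
chip [ 23.3 -25. ]
chip [-47.3 -26.7]
chip [-50.3  19. ]
stop [57.6 26.6]
stop [ 57.8 -33.4]
vial [ 0.522 -0.049  0.05 ] [   8.8 -124.6]
cap [0.579 0.245 0.01 ] [-16.3 173.9]
```

View pics/o_top.png

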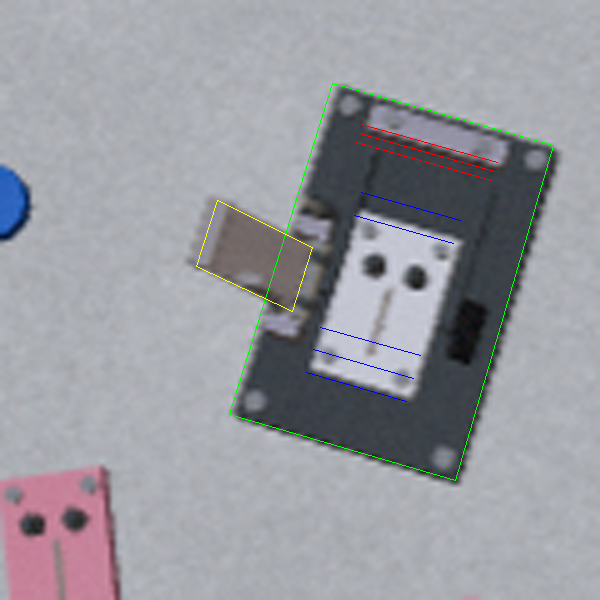

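View pics/o_scene.png

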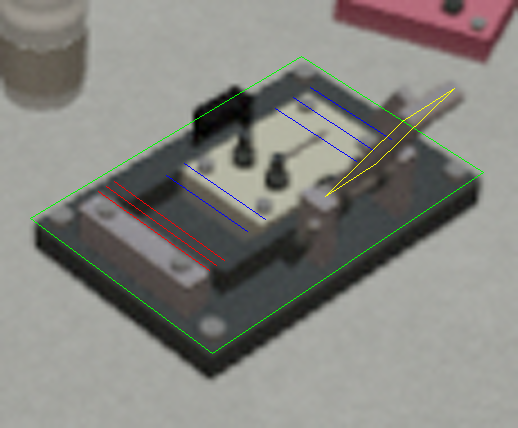

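```bash
python3 -m crank '[0,0,0,0,-0.048, 0,-2.5,-2,0,0, 0,-2.5,-2,0,0, 0,-2.5,-2,0,0, 0,-2.5,-2,0,0, 0,-2.5,-2,0,0, 0,-2.5,-2,0,0, 0,-2.5,-2,0,0]' 20; python3 -m crank '[0,-2.5,-2,0,0, 0,-2.5,-2,0,0, 0,-2.5,-2,0,0, 0,-2.5,-2,0,0, 0,-2.5,-2,0,0, 0,-2.5,-2,0,0, 0,-2.5,-2,0,0, 0,-2.5,-2,0,0]'
cat > st.py <<'E'
from h import *
H=np.array([.5465,.0718,-.2768])
def st(t=""):
    s=env.observe();p=np.array(s["position"]);R=np.array(s["tool_rot"]);c,n=np.cos(H[2]),np.sin(H[2])
    A=np.array([[c,n,0],[-n,c,0],[0,0,1]])
    print(t,"t",round(s["time_s"],2),"holder mm",(A@(p-[H[0],H[1],0])*1e3).round(2),"F",(A@np.array(s["ft_force"])).round(2),"yaw err",round(np.degrees(np.arctan2(R[1,0],R[0,0])-H[2]),2),"w",round(s["grip_width"],4))
if __name__=="__main__":st()
E
python3 st.py
```

```text
time_s: 1.87
position: [0.3062, 0.3374, 0.2315]
tool_rot: [[-0.962, 0.273, 0.0], [0.273, 0.962, 0.0], [-0.0, 0.0, -1.0]]
ft_force: [-0.1, 0.2, 0.2]
grip_width: -0.0003
gripper_force: 0.0
time_s: 2.53
position: [0.455, 0.1287, 0.2315]
tool_rot: [[-0.962, 0.273, 0.0], [0.273, 0.962, 0.0], [-0.0, 0.0, -1.0]]
ft_force: [0.7, 0.9, -0.6]
grip_width: -0.0
gripper_force: 0.0
 t 2.53 holder mm [-103.6    29.7   231.48] F [ 0.45  1.12 -0.59] yaw err 179.99 w -0.0
```

```bash
python3 -m crank '[0,-1.0,-1.2,0,0, 0,-1.0,-1.2,1,0, 0,0,0,3,0, 0,0,0,3.5,0, 0,0,0,3.5,0, 0,0,0,3,0, 0,0,0,2,0, 0,0,0,0,0]' >/dev/null; python3 st.py; python3 - <<'E'
from h import *
from st import H
from fit import T
for n,o in(("top",(230,180)),("scene",(285,215))):
    p=optics.get_image(n);a=p["color"][o[1]:o[1]+110,o[0]:o[0]+130,::-1]
    cv2.imwrite(f"pics/a_{n}.png",cv2.resize(a,None,fx=5,fy=5,interpolation=2))
A=cv2.imread("pics/a_top.png");B=cv2.imread("pics/a_scene.png");cv2.imwrite("pics/a.png",cv2.resize(np.hstack([A,B]),(800,338)))
E
```

```text
t 3.2 holder mm [-86.51   6.37  68.11] F [-1.21  0.4  -0.38] yaw err 179.99 w 0.0003
```

View pics/a_scene.png

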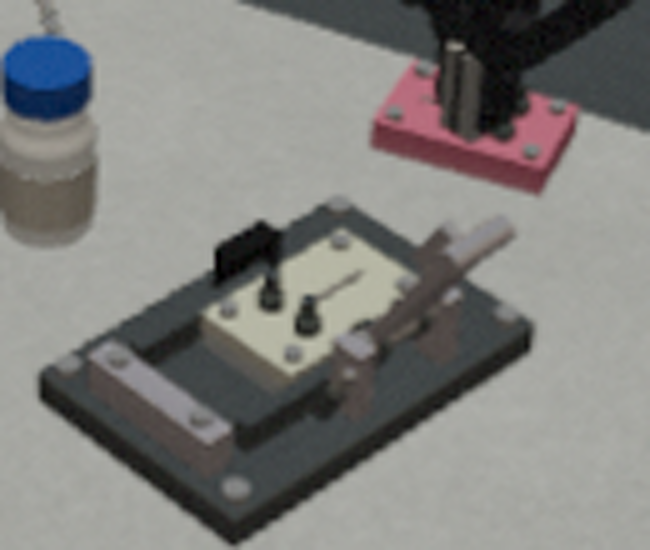

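```bash
python3 - <<'E'
from h import *
s=env.observe()
for n,o in(("top",(230,180)),("scene",(285,215))):
    p=optics.get_image(n);q=proj(p,s["position"])[0];print(n,q.round(1),((q-o)*5).round())
E
```

```text
top [271.4 279.7] [207. 499.]
scene [379.3 238.7] [472. 118.]
```

View pics/a_top.png

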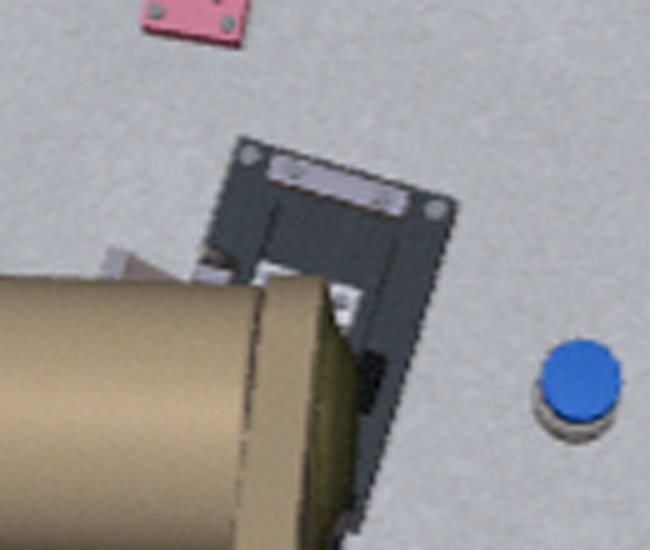

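```bash
python3 -m crank '[0,-0.6,-0.6,1,0, 0,-0.5,0,1,0, 0,0,0,1,0, 0,0,0,0.8,0, 0,0,0,0.6,0, 0,0,0,0.2,0, 0,0,0,0,0, 0,0,0,0,0]' >/dev/null; python3 st.py
```

```text
t 4.17 holder mm [-73.58   0.98  25.39] F [-0.52  0.68  0.21] yaw err 180.0 w -0.0001
```

```bash
python3 -m crank '[0,-0.3,-0.1,0.3,0, 0,-0.3,0,0,0, 0,-0.3,0,0,0, 0,-0.2,0,0,0, 0,-0.2,0,0,0, 0,-0.2,0,0,0, 0,-0.2,0,0,0, 0,-0.2,0,0,0]' >/dev/null; python3 st.py;python3 -m crank '[0,-0.2,0,0,0, 0,-0.2,0,0,0, 0,-0.2,0,0,0, 0,-0.2,0,0,0, 0,-0.1,0,0,0, 0,-0.1,0,0,0, 0,0,0,0,0, 0,0,0,0,0]' >/dev/null; python3 st.py
```

```text
t 4.83 holder mm [-5.487e+01 -5.000e-02  2.232e+01] F [-1.48  0.59  0.64] yaw err 180.01 w -0.0003
 t 5.5 holder mm [-44.47  -0.05  22.32] F [-0.62  0.53 -0.25] yaw err 180.0 w -0.0
```

```bash
python3 -m crank '[0,-0.2,0,0,0, 0,-0.2,0,0,0, 0,-0.2,0,0,0, 0,-0.1,0,0,0, 0,-0.1,0,0,0, 0,-0.1,0,0,0, 0,-0.1,0,0,0, 0,0,0,0,0]' >/dev/null; python3 st.py; python3 - <<'E'
from h import *
o=(290,235);p=optics.get_image("scene");a=p["color"][o[1]:o[1]+85,o[0]:o[0]+115,::-1]
cv2.imwrite("pics/b.png",cv2.resize(a,None,fx=6.5,fy=6.5,interpolation=2))
E
```

```text
t 6.17 holder mm [-34.4   -0.06  22.33] F [-0.54  0.29  0.56] yaw err 180.0 w 0.0
```

View pics/b.png

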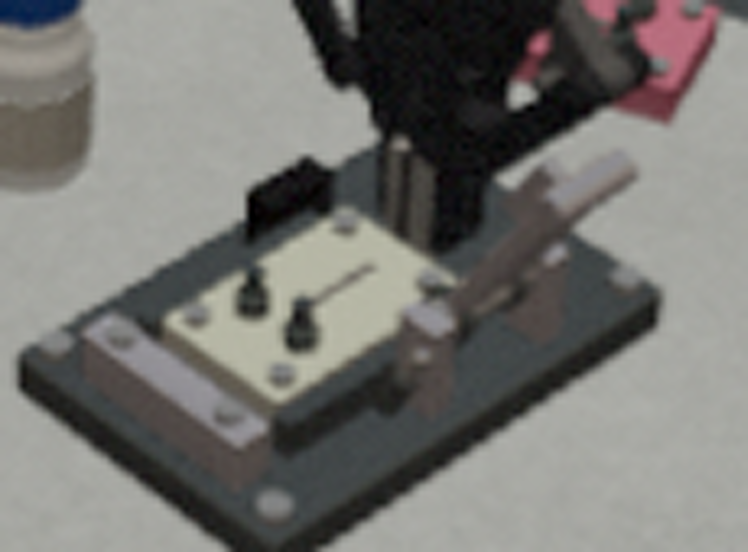

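The chip follows the fingers. Its front end (165,325)–(275,410) is still about 10 mm short of the stop.

```bash
python3 -m crank '[0,-0.1,0,0,0, 0,-0.1,0,0,0, 0,-0.1,0,0,0, 0,-0.1,0,0,0, 0,-0.05,0,0,0, 0,-0.05,0,0,0, 0,0,0,0,0, 0,0,0,0,0]' >/dev/null; python3 st.py;  python3 -m crank '[0,-0.02,0,0,0, 0,-0.02,0,0,0, 0,-0.02,0,0,0, 0,-0.02,0,0,0, 0,-0.02,0,0,0, 0,0,0,0,0, 0,0,0,0,0, 0,0,0,0,0]' >/dev/null; python3 st.py
```

```text
t 6.88 holder mm [-29.6   -0.06  22.34] F [-0.5  -1.12  0.61] yaw err 180.0 w -0.0
 t 7.55 holder mm [-28.63  -0.06  22.32] F [-1.6   0.55  0.58] yaw err 180.0 w 0.0001
```

```bash
cat > g.py <<'E'
import sys
from st import *
s=env.observe();f=s["ft_force"];F=f[0]*np.cos(H[2])+f[1]*np.sin(H[2]);st();sys.exit(abs(F)>3)
E
M="python3 -m crank"
python3 -m crank '[0,-0.02,0,0,0, 0,-0.02,0,0,0, 0,-0.02,0,0,0, 0,0,0,0,0, 0,0,0,0,0, 0,0,0,0,0, 0,0,0,0,0, 0,0,0,0,0]' >/dev/null; python3 g.py && python3 -m crank '[0,-0.02,0,0,0, 0,-0.02,0,0,0, 0,-0.02,0,0,0, 0,0,0,0,0, 0,0,0,0,0, 0,0,0,0,0, 0,0,0,0,0, 0,0,0,0,0]' >/dev/null; python3 g.py && python3 -m crank '[0,-0.02,0,0,0, 0,-0.02,0,0,0, 0,-0.02,0,0,0, 0,0,0,0,0, 0,0,0,0,0, 0,0,0,0,0, 0,0,0,0,0, 0,0,0,0,0]' >/dev/null; python3 g.py && python3 -m crank '[0,-0.02,0,0,0, 0,-0.02,0,0,0, 0,-0.02,0,0,0, 0,0,0,0,0, 0,0,0,0,0, 0,0,0,0,0, 0,0,0,0,0, 0,0,0,0,0]' >/dev/null; python3 g.py && python3 -m crank '[0,-0.02,0,0,0, 0,-0.02,0,0,0, 0,-0.02,0,0,0, 0,0,0,0,0, 0,0,0,0,0, 0,0,0,0,0, 0,0,0,0,0, 0,0,0,0,0]' >/dev/null; python3 g.py && python3 -m crank '[0,-0.02,0,0,0, 0,-0.02,0,0,0, 0,-0.02,0,0,0, 0,0,0,0,0, 0,0,0,0,0, 0,0,0,0,0, 0,0,0,0,0, 0,0,0,0,0]' >/dev/null; python3 g.py
```

```text
t 8.22 holder mm [-28.05  -0.05  22.34] F [-1.66 -0.29  0.04] yaw err 180.0 w 0.0
 t 8.22 holder mm [-28.05  -0.05  22.34] F [-1.66 -0.29  0.04] yaw err 180.0 w 0.0
 t 8.22 holder mm [-28.05  -0.05  22.34] F [-1.66 -0.29  0.04] yaw err 180.0 w 0.0
 t 8.22 holder mm [-28.05  -0.05  22.34] F [-1.66 -0.29  0.04] yaw err 180.0 w 0.0
 t 8.22 holder mm [-28.05  -0.05  22.34] F [-1.66 -0.29  0.04] yaw err 180.0 w 0.0
 t 8.22 holder mm [-28.05  -0.05  22.34] F [-1.66 -0.29  0.04] yaw err 180.0 w 0.0False
False
False
False
False
False
```

```bash
sed -i 's/sys.exit(\(.*\))$/sys.exit(int(\1))/' g.py
python3 -m crank '[0,-0.02,0,0,0, 0,-0.02,0,0,0, 0,-0.02,0,0,0, 0,0,0,0,0, 0,0,0,0,0, 0,0,0,0,0, 0,0,0,0,0, 0,0,0,0,0]' >/dev/null && python3 g.py && python3 -m crank '[0,-0.02,0,0,0, 0,-0.02,0,0,0, 0,-0.02,0,0,0, 0,0,0,0,0, 0,0,0,0,0, 0,0,0,0,0, 0,0,0,0,0, 0,0,0,0,0]' >/dev/null && python3 g.py && python3 -m crank '[0,-0.02,0,0,0, 0,-0.02,0,0,0, 0,-0.02,0,0,0, 0,0,0,0,0, 0,0,0,0,0, 0,0,0,0,0, 0,0,0,0,0, 0,0,0,0,0]' >/dev/null && python3 g.py && python3 -m crank '[0,-0.02,0,0,0, 0,-0.02,0,0,0, 0,-0.02,0,0,0, 0,0,0,0,0, 0,0,0,0,0, 0,0,0,0,0, 0,0,0,0,0, 0,0,0,0,0]' >/dev/null && python3 g.py && python3 -m crank '[0,-0.02,0,0,0, 0,-0.02,0,0,0, 0,-0.02,0,0,0, 0,0,0,0,0, 0,0,0,0,0, 0,0,0,0,0, 0,0,0,0,0, 0,0,0,0,0]' >/dev/null && python3 g.py && python3 -m crank '[0,-0.02,0,0,0, 0,-0.02,0,0,0, 0,-0.02,0,0,0, 0,0,0,0,0, 0,0,0,0,0, 0,0,0,0,0, 0,0,0,0,0, 0,0,0,0,0]' >/dev/null && python3 g.py
```

```text
t 8.88 holder mm [-27.47  -0.07  22.31] F [-0.41 -0.42 -0.42] yaw err 180.0 w -0.0001
 t 9.55 holder mm [-26.85  -0.07  22.32] F [-0.48 -0.25  0.45] yaw err 180.0 w -0.0001
 t 10.22 holder mm [-26.26  -0.05  22.34] F [-1.41 -0.15  0.79] yaw err 180.0 w 0.0001
 t 10.88 holder mm [-25.64  -0.07  22.35] F [-0.54  0.25  0.71] yaw err 180.0 w 0.0002
 t 11.55 holder mm [-25.28  -0.07  22.29] F [-3.9   0.38  1.55] yaw err 180.0 w 0.0
```

Contact with the stop at about -25.3 mm, force 3–4 N. I'll press up in small steps.

```bash
python3 -m crank '[0,-0.01,0,0,0, 0,-0.01,0,0,0, 0,0,0,0,0, 0,0,0,0,0, 0,0,0,0,0, 0,0,0,0,0, 0,0,0,0,0, 0,0,0,0,0]' >/dev/null; python3 st.py; python3 -m crank '[0,-0.01,0,0,0, 0,0,0,0,0, 0,0,0,0,0, 0,0,0,0,0, 0,0,0,0,0, 0,0,0,0,0, 0,0,0,0,0, 0,0,0,0,0]' >/dev/null; python3 st.py
```

```text
t 12.22 holder mm [-25.23  -0.07  22.27] F [-5.36  0.26  3.09] yaw err 180.0 w 0.0002
 t 12.88 holder mm [-25.23  -0.07  22.26] F [-4.46  0.92  3.21] yaw err 180.01 w 0.0
```

```bash
python3 -m crank '[0,-0.01,0,0,0, 0,-0.01,0,0,0, 0,-0.01,0,0,0, 0,-0.01,0,0,0, 0,0,0,0,0, 0,0,0,0,0, 0,0,0,0,0, 0,0,0,0,0]' >/dev/null; python3 st.py; python3 -m crank '[0,-0.01,0,0,0, 0,0,0,0,0, 0,0,0,0,0, 0,0,0,0,0, 0,0,0,0,0, 0,0,0,0,0, 0,0,0,0,0, 0,0,0,0,0]' >/dev/null; python3 st.py
```

```text
t 13.55 holder mm [-25.18  -0.04  22.26] F [-6.94  0.33  5.07] yaw err 180.01 w -0.0001
 t 14.22 holder mm [-25.19  -0.06  22.26] F [-7.81 -0.1   4.25] yaw err 180.01 w -0.0001
```

```bash
python3 -m crank '[0,-0.01,0,0,0, 0,-0.01,0,0,0, 0,-0.01,0,0,0, 0,-0.01,0,0,0, 0,0,0,0,0, 0,0,0,0,0, 0,0,0,0,0, 0,0,0,0,0]' >/dev/null; python3 st.py; python3 -m crank '[0,-0.01,0,0,0, 0,0,0,0,0, 0,0,0,0,0, 0,0,0,0,0, 0,0,0,0,0, 0,0,0,0,0, 0,0,0,0,0, 0,0,0,0,0]' >/dev/null; python3 st.py
```

```text
t 14.88 holder mm [-25.16  -0.06  22.25] F [-8.36  0.58  5.43] yaw err 180.01 w 0.0001
 t 15.55 holder mm [-25.15  -0.08  22.24] F [-8.8   0.79  6.47] yaw err 180.01 w -0.0004
```

```bash
python3 -m crank '[0,-0.01,0,-0.02,0, 0,-0.01,0,-0.02,0, 0,-0.01,0,0,0, 0,0,0,0,0, 0,0,0,0,0, 0,0,0,0,0, 0,0,0,0,0, 0,0,0,0,0]' >/dev/null; python3 st.py; python3 -m crank '[0,-0.01,0,0,0, 0,0,0,0,0, 0,0,0,0,0, 0,0,0,0,0, 0,0,0,0,0, 0,0,0,0,0, 0,0,0,0,0, 0,0,0,0,0]' >/dev/null; python3 st.py
```

```text
t 16.22 holder mm [-25.15  -0.06  22.29] F [-8.96  0.67  4.49] yaw err 180.01 w -0.0002
 t 16.88 holder mm [-25.14  -0.05  22.29] F [-8.92  0.86  3.57] yaw err 180.01 w -0.0
```

```bash
python3 -m crank '[0,-0.01,0,0,0, 0,-0.01,0,0,0, 0,-0.01,0,-0.01,0, 0,-0.01,0,0,0, 0,0,0,0,0, 0,0,0,0,0, 0,0,0,0,0, 0,0,0,0,0]' >/dev/null; python3 st.py; python3 -m crank '[0,-0.01,0,0,0, 0,-0.01,0,0,0, 0,0,0,0,0, 0,0,0,0,0, 0,0,0,0,0, 0,0,0,0,0, 0,0,0,0,0, 0,0,0,0,0]' >/dev/null; python3 st.py
```

```text
t 17.55 holder mm [-25.09  -0.06  22.32] F [-11.41   0.74   4.36] yaw err 180.01 w 0.0001
 t 18.22 holder mm [-25.11  -0.05  22.29] F [-11.03   0.1    4.29] yaw err 180.01 w 0.0002
```

```bash
python3 -m crank '[0,0,0,0,0, 0,0,0,0,0, 0,0,0,0,0, 0,0,0,0,0, 0,0.2,0,0,0, 0,0.5,0,0,0, 0,1,0,0,0, 0,1,0,0,0]' >/dev/null; python3 st.py;  python3 -m crank '[0,1,0,0,0, 0,0,0,-2,0, 0,0,0,-4,0, 0,0,0,-4,0, 0,0,0,-3,0, 0,0,0,0,0, 0,0,0,0,0, 0,0,0,0,0]' >/dev/null; python3 st.py; python3 - <<'E'
from h import *
s=env.observe();print(np.round(s["q"],1))
p=optics.get_image("scene");o=(290,235);a=p["color"][o[1]:o[1]+85,o[0]:o[0]+115,::-1]
cv2.imwrite("pics/c.png",cv2.resize(a,None,fx=6.5,fy=6.5,interpolation=2))
E
```

```text
t 18.88 holder mm [-49.15  -0.1   22.96] F [-0.11 -0.06 -0.05] yaw err 179.98 w -0.0003
 t 19.55 holder mm [-59.86  -0.21 152.23] F [ 0.07 -0.   -0.15] yaw err 179.99 w 0.0001
[ -3.5  21.   90.1  -0.   69.  -77.6]
```

View pics/c.png

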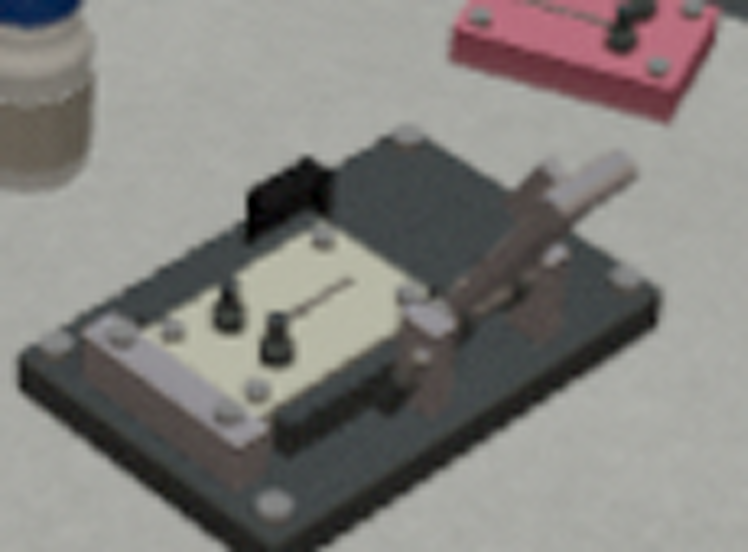

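The chip now sits against the stop block (front edge at about (140,335)–(260,410)). Next, turn the tool and go to the flap's outer side.

```bash
python3 -m crank '[0,0,0,0,0.12, 0,0,0,0,0.12, 0,0,0,0,0.12, 0,0,0,0,0.12, 0,0,0,0,0.12, 0,0,0,0,0.12, 0,0,0,0,0.12, 0,0,0,0,0.12]' >/dev/null; python3 -m crank '[0,0,0,0,0.122, 0,0,0,0,0.122, 0,0,0,0,0.122, 0,0,0,0,0.122, 0,0,0,0,0.122, 0,3.5,1.5,0,0, 0,3.5,1.5,0,0, 0,3.5,1.6,0,0]' >/dev/null;python3 -m crank '[0,0,0,0,0, 0,0,0,2,0, 0,0,0,2,0, 0,0,0,1.5,0, 0,0,0,0.7,0, 0,0,0,0,0, 0,0,0,0,0, 0,0,0,0,0]' >/dev/null; python3 st.py; python3 - <<'E'
from h import *
s=env.observe();a=[]
for n,o in (("scene",(310,215)),("top",(210,190))):
    p=optics.get_image(n);print(n,(proj(p,s["position"])[0]-o).round(1)*4)
    a.append(cv2.resize(p["color"][o[1]:o[1]+100,o[0]:o[0]+100,::-1],None,fx=4,fy=4,interpolation=2))
cv2.imwrite("pics/d.png",np.hstack(a))
E
```

```text
t 21.6 holder mm [-13.44 105.03  91.5 ] F [ 0.37  0.4  -1.07] yaw err 90.04 w -0.0002
scene [344.8 238. ]
top [ 95.6 166.4]
```

View pics/d.png

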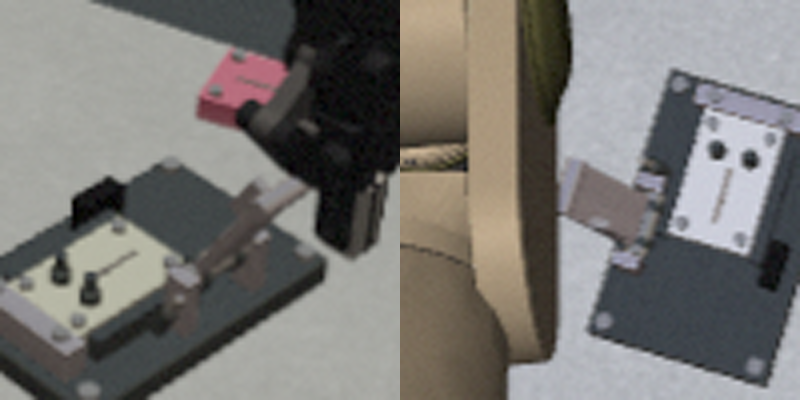

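```bash
sed -i 's/^s=env.*/s=env.observe();F=np.linalg.norm(s["ft_force"]);st();sys.exit(int(F>float(sys.argv[1])))/' g.py
python3 -m crank '[0,-0.4,0,0.3,0, 0,-0.4,0,0,0, 0,-0.2,0,0,0, 0,-0.1,0,0,0, 0,-0.1,0,0,0, 0,0,0,0,0, 0,0,0,0,0, 0,0,0,0,0]' >/dev/null && python3 g.py 2.5 && python3 -m crank '[0,-0.05,0,0,0, 0,-0.05,0,0,0, 0,-0.05,0,0,0, 0,-0.05,0,0,0, 0,-0.05,0,0,0, 0,-0.05,0,0,0, 0,0,0,0,0, 0,0,0,0,0]' >/dev/null && python3 g.py 2.5 && python3 -m crank '[0,-0.03,0,0,0, 0,-0.03,0,0,0, 0,-0.03,0,0,0, 0,-0.03,0,0,0, 0,-0.03,0,0,0, 0,-0.02,0,0,0, 0,0,0,0,0, 0,0,0,0,0]' >/dev/null && python3 g.py 2.5
```

```text
t 22.37 holder mm [-13.84  93.03  87.83] F [-0.78 -0.18 -0.38] yaw err 90.05 w 0.0003
 t 23.03 holder mm [-13.85  89.95  87.85] F [ 0.38 -0.01  0.24] yaw err 90.04 w -0.0
 t 23.7 holder mm [-13.86  88.27  87.84] F [-0.78 -0.    0.16] yaw err 90.05 w -0.0001
```

```bash
python3 -m crank '[0,-0.03,0,0,0, 0,-0.03,0,0,0, 0,-0.03,0,0,0, 0,-0.03,0,0,0, 0,0,0,0,0, 0,0,0,0,0, 0,0,0,0,0, 0,0,0,0,0]' >/dev/null && python3 g.py 2.2 && python3 -m crank '[0,-0.03,0,0,0, 0,-0.03,0,0,0, 0,-0.03,0,0,0, 0,-0.03,0,0,0, 0,0,0,0,0, 0,0,0,0,0, 0,0,0,0,0, 0,0,0,0,0]' >/dev/null && python3 g.py 2.2 && python3 -m crank '[0,-0.03,0,0,0, 0,-0.03,0,0,0, 0,-0.03,0,0,0, 0,-0.03,0,0,0, 0,0,0,0,0, 0,0,0,0,0, 0,0,0,0,0, 0,0,0,0,0]' >/dev/null && python3 g.py 2.2 && python3 -m crank '[0,-0.03,0,0,0, 0,-0.03,0,0,0, 0,-0.03,0,0,0, 0,-0.03,0,0,0, 0,0,0,0,0, 0,0,0,0,0, 0,0,0,0,0, 0,0,0,0,0]' >/dev/null && python3 g.py 2.2 
```

```text
t 24.37 holder mm [-13.85  87.1   87.83] F [-0.08 -0.4   1.01] yaw err 90.04 w 0.0005
 t 25.03 holder mm [-13.86  85.88  87.82] F [-0.66 -0.63 -0.34] yaw err 90.05 w 0.0001
 t 25.7 holder mm [-13.86  84.69  87.82] F [-0.61  0.87  0.7 ] yaw err 90.05 w -0.0002
 t 26.37 holder mm [-13.84  84.07  88.05] F [-0.13  5.28  0.36] yaw err 90.05 w 0.0001
```

```bash
python3 -m crank '[0,-0.06,0,-0.06,0, 0,-0.08,0,-0.06,0, 0,-0.08,0,-0.05,0, 0,-0.08,0,-0.05,0, 0,0,0,0,0, 0,0,0,0,0, 0,0,0,0,0, 0,0,0,0,0]' >/dev/null ; python3 st.py
```

```text
t 27.03 holder mm [-13.83  80.6   90.19] F [-1.12  4.53  0.58] yaw err 90.04 w -0.0004
```

```bash
python3 -m crank '[0,-0.186,0,-0.106,0, 0,-0.189,0,-0.1,0, 0,-0.192,0,-0.095,0, 0,-0.195,0,-0.09,0, 0,-0.197,0,-0.083,0, 0,-0.2,0,-0.077,0, 0,-0.2,0,-0.07,0, 0,-0.2,0,-0.065,0]' >/dev/null ; python3 g.py 9 && python3 -m crank '[0,-0.206,0,-0.06,0, 0,-0.207,0,-0.053,0, 0,-0.21,0,-0.047,0, 0,-0.21,0,-0.04,0, 0,-0.21,0,-0.034,0, 0,-0.21,0,-0.028,0, 0,-0.1,0,-0.01,0, 0,0,0,0,0]' >/dev/null; python3 st.py
```

```text
t 27.7 holder mm [-13.92  64.61  96.98] F [-1.58  4.16  2.51] yaw err 90.05 w 0.0003
 t 28.37 holder mm [-13.94  50.97  99.45] F [-1.24  2.05 -0.46] yaw err 90.03 w -0.0
```

```bash
python3 -m crank '[0,-0.19,0,-0.07,0, 0,-0.193,0,-0.06,0, 0,-0.193,0,-0.03,0, 0,-0.193,0,0,0, 0,-0.193,0,0.006,0, 0,-0.193,0,0.012,0, 0,-0.192,0,0.017,0, 0,-0.192,0,0.023,0]' >/dev/null ; python3 g.py 9 && python3 -m crank '[0,-0.19,0,0.029,0, 0,-0.19,0,0.035,0, 0,-0.19,0,0.04,0, 0,-0.187,0,0.046,0, 0,0,0,0,0, 0,0,0,0,0, 0,0,0,0,0, 0,0,0,0,0]' >/dev/null; python3 st.py
```

```text
t 29.03 holder mm [-13.69  35.7  100.68] F [ 0.36  1.42 -0.92] yaw err 90.04 w 0.0001
 t 29.7 holder mm [-13.79  28.42  99.15] F [ 0.27  0.49 -0.81] yaw err 90.05 w 0.0
```

```bash
cat > fl.py <<'E'
from h import *
from st import H,st
from fit import T
st()
p=optics.get_image("scene")
print([(np.round(np.array(r["at"])*[640,480],1),round(r["score"],2)) for r in spotter.look_for(p,"flap_edge")[:2]])
for th in(.9,1.0,1.1,1.3,2.1):
    f=.53-th;print(th,proj(p,T(H,[[-13.5,33.2+66*np.sin(f),37+66*np.cos(f)]]))[0].round(1))
E
python3 -m crank '[0,-0.124,0,0.033,0, 0,-0.123,0,0.036,0, 0,-0.122,0,0.038,0, 0,-0.121,0,0.041,0, 0,-0.121,0,0.043,0, 0,-0.12,0,0.046,0, 0,-0.119,0,0.048,0, 0,0,0,0,0]' >/dev/null; python3 fl.py
```

```text
t 30.47 holder mm [-13.8   19.78  96.27] F [ 0.29  0.07 -0.81] yaw err 90.04 w -0.0001
[(array([357.4, 266.8]), 0.98)]
0.9 [353.4 243.9]
1.0 [350.7 243.6]
1.1 [348.2 243.6]
1.3 [343.7 244.7]
2.1 [334.4 260.7]
```

```bash
python3 -m crank '[0,-0.118,0,0.051,0, 0,-0.117,0,0.053,0, 0,-0.116,0,0.055,0, 0,-0.115,0,0.057,0, 0,-0.114,0,0.059,0, 0,-0.112,0,0.061,0, 0,0,0,0,0, 0,0,0,0,0]' >/dev/null; python3 fl.py; python3 -c "
from h import *
p=optics.get_image('scene');o=(290,225);cv2.imwrite('pics/e.png',cv2.resize(p['color'][o[1]:o[1]+90,o[0]:o[0]+115,::-1],None,fx=6.5,fy=6.5,interpolation=2))"
```

```text
t 31.33 holder mm [-13.79  13.01  92.93] F [-0.72 -0.79  0.86] yaw err 90.05 w 0.0001
[(array([350.6, 270.1]), 0.59)]
0.9 [353.4 243.9]
1.0 [350.7 243.6]
1.1 [348.2 243.6]
1.3 [343.7 244.7]
2.1 [334.4 260.7]
```

View pics/e.png

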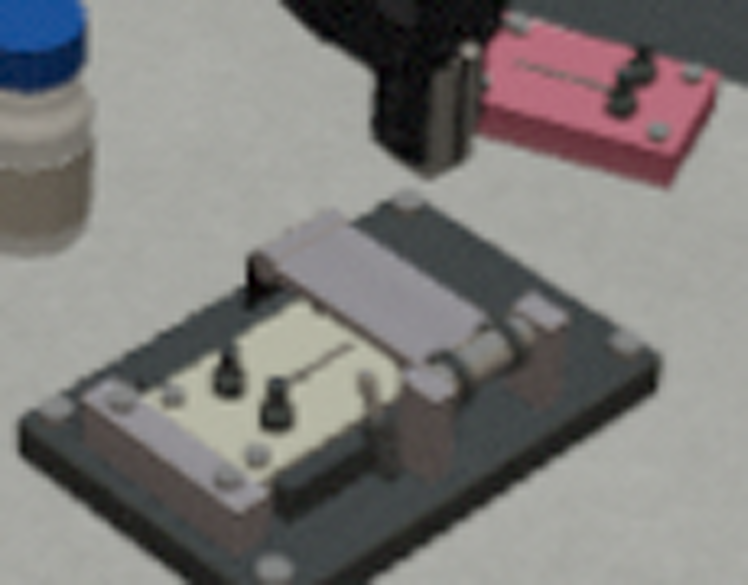

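The flap has snapped shut: its edge lies on the rest at about (295,245), and the chip is still home. I'll raise the arm clear and hand in.

```bash
python3 -m crank '[0,0,0,-1,0, 0,0,0,-2,0, 0,0,0,-3,0, 0,0,0,-3,0, 0,0,0,-1,0, 0,0,0,0,0, 0,0,0,0,0, 0,0,0,0,0]' >/dev/null; python3 st.py; python3 -c "
from rig import env
print(env.close_job())"
```

```text
t 32.15 holder mm [-14.36  12.82 192.  ] F [-0.34  0.56  0.32] yaw err 90.04 w 0.0
the job is handed in; nothing more can be done
None
```

I pressed the chip home at about 11–12 N. The flap then snapped shut by itself, the arm was raised clear, and the job was handed in at about 32 s; no verdict came back.

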